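Show the blown capacitor and its replacement

TASK

To show the trainee what has to be changed in the open power supply, first make it safe: switch off the socket strip by pressing the raised end of its rocker switch fully down. Then point from directly above at the capacitor on the supply's board whose top has bulged, fingertips about 2 cm over it, and stay still there for 3 seconds; then point in the same way, for as long, at the spare in the tray that is the same size as it, and finish still pointing there. Point at no other capacitor, touch nothing but the switch, and pick nothing up.

Things in the scene. Friction and masses are not known exactly. Their poses are not given: they have to be found in the camera images.
- strip: white four-way mains socket strip screwed to the bench, 300 x 58 mm, top 40 mm above the bench. Origin on the bench under its centre line; x axis along it, housing from x = -135 to +165 mm. The black rocker switch is at the -x end (with the cable boot), four round sockets towards +x. Strip and tray lie one to the left and one to the right of the supply, either way round
- rocker (a joint): black rocker switch, rad: 0 to 0.05 at the start (on, end towards the sockets raised), 0.40 = that end fully down (off). Axis across the strip, 100 mm to -x of the strip's origin, 45.5 mm above the bench. Stays where left; some 4 N moves it. 34 mm long, 25 mm wide, a shallow V of two 17 mm halves; the pressed half ends level, 45.5 mm above the bench, 3.5 mm proud of its frame
- rocker_press (a point): point on the upper face of the rocker's raised half (the half towards the sockets), 12 mm from the rocker's axis; about 50 mm above the bench when on, 45.5 mm when off. Moves with the rocker
- supply: open-frame power supply fixed to the bench: aluminium chassis 150 x 210 mm, green board with its top 12 mm above the bench, finned heatsink along its +x edge, 50 mm high, other parts up to 42 mm. Origin on the bench under its centre. Three capacitors stand in a row along y at x = -33 mm, 50 mm apart; any of them may be the bulged one
- bulged_cap_top (a point): crown of the bulged capacitor on the board: a can-shaped electrolytic capacitor, black sleeve with a pale grey stripe down one side, bare aluminium top with a scored cross, 30 mm in diameter, 45 mm tall plus a domed top 7 mm high with its cross torn open dark. This point is the highest of the dome, 64 mm above the bench; z up
- cap_one_top (a point): centre of the top of a sound capacitor on the board: a can-shaped electrolytic capacitor, black sleeve with a pale grey stripe down one side, bare aluminium top with a scored cross, 30 mm in diameter, 45 mm tall, flat top 57 mm above the bench
- cap_two_top (a point): centre of the top of the other sound capacitor on the board, the same: 30 mm in diameter, 45 mm tall, flat top 57 mm above the bench
- tray: grey plastic tray fixed to the bench, 200 x 80 mm, rim 18 mm high, with black foam inside, foam top 12 mm above the bench. Origin on the bench under its centre, x axis along its length. Three loose spare capacitors stand upright on the foam in a row along x, 60 mm apart, in any order
- spare_same: the spare of the same size as the bulged one: a can-shaped electrolytic capacitor, black sleeve with a pale grey stripe down one side, bare aluminium top with a scored cross, 30 mm in diameter, 45 mm tall, flat top. Loose, 55 g. Origin at the centre of its underside, z up
- spare_same_top (a point): centre of the flat top of that spare, 57 mm above the bench; z up
- spare_slim: spare capacitor of the wrong size: same look, 20 mm in diameter, 45 mm tall. Loose. Origin at the centre of its underside
- spare_slim_top (a point): centre of the top of the slim spare, 57 mm above the bench
- spare_short: spare capacitor of the wrong size: same look, 30 mm in diameter, 26 mm tall. Loose. Origin at the centre of its underside
- spare_short_top (a point): centre of the top of the short spare, 38 mm above the bench

How it is judged (in metres and radians):
On the way, in this order (a step that is already met when the one before it is completed fails the run):
1. the rocker switch is pressed to off and the finger is clear of it (value of joint rocker above 0.33 rad and distance between the grasp point and rocker_press above 0.05 m), for 0.1 s.
2. the fingertips point at the bulged capacitor from just above, without contact, for 2 s (horizontal distance between the grasp point and bulged_cap_top below 0.014 m and z of the grasp point in the frame of bulged_cap_top between 0.018 and 0.065 m and contact force between each of the arm, the fingers and anything else below 0.3 N), for 2 s.
3. the fingertips point at the spare of the same size from just above, without contact, for 2 s (horizontal distance between the grasp point and spare_same_top below 0.014 m and z of the grasp point in the frame of spare_same_top between 0.018 and 0.065 m and contact force between each of the arm, the fingers and anything else below 0.3 N), for 2 s.
At the end, for the whole second after the job is handed in: The rocker is off (beyond 0.33 of 0.40 rad), and the tool point stands above the top of the same-sized spare, within 14 mm of its axis and 18 to 65 mm above its top (fingertips about 0 to 45 mm clear), touching nothing; all spares stand upright within 5 mm of where they were (all of step 3 and value of joint rocker above 0.33 rad and distance of each of spare_same, spare_slim, spare_short from where it was at the start of the episode below 0.005 m and angle between spare_same's own z axis and vertical below 0.1 rad and linear speed of spare_same below 0.02 m/s).
It fails at once if the robot touches anything other than the switch on the socket strip (contact force between any of the fingers, the arm and anything else above 0.5 N and distance between the grasp point and rocker_press above 0.05 m).
It fails at once if a spare is knocked, lifted or carried (moved more than 5 mm) (distance of any of spare_same, spare_slim, spare_short from where it was at the start of the episode above 0.005 m).
It fails at once if the fingertips go to the bulged capacitor while the power is still on (value of joint rocker below 0.33 rad and distance between the grasp point and bulged_cap_top below 0.055 m).
It fails at once if a wrong capacitor is pointed at (fingertips brought just over it) ((horizontal distance between the grasp point and cap_one_top below 0.01 m and z of the grasp point in the frame of cap_one_top between 0 and 0.055 m) or (horizontal distance between the grasp point and cap_two_top below 0.01 m and z of the grasp point in the frame of cap_two_top between 0 and 0.055 m) or (horizontal distance between the grasp point and spare_slim_top below 0.01 m and z of the grasp point in the frame of spare_slim_top between 0 and 0.055 m) or (horizontal distance between the grasp point and spare_short_top below 0.01 m and z of the grasp point in the frame of spare_short_top between 0 and 0.055 m)).
It also fails if it takes over 54 s, if anything falls off the work surface, if the arm or the gripper's body presses on something with over 40 N, if the wrist force passes 120 N, or if a joint passes its speed limit or range.

ROBOT

A 6-joint arm with a two-finger parallel gripper is mounted at the origin on the work surface. World frame = base frame: x ahead of the robot, y to its left, z up, the work surface at z = 0. Lengths are in mm, angles in rad, forces in N, time in s.
With the tool pointing down it reaches from about 300 to 775 mm from the base axis. Payload 14.6 kg.
Tool frame: the origin (TCP) lies between the finger pads, 19 mm behind the fingertips; this is the grasp point; z points along the fingers, y is the line along which they close (so a half turn about z gives the same grasp; the last joint's range is limited). The gripper opens to 85 mm and grips with 20 to 120 N. Pads are 22 mm wide; open, the fingers measure 114 mm over their backs; the gripper's body (76 mm by 85 mm) begins 54 mm behind the grasp point. The pads swing forward as they close: fully open they stand 13 mm farther back than shut.
Start: joints at [1.061, 0.3, 1.521, -0, 1.321, -0.067], TCP at [235.655, 496.947, 249.981] pointing down, gripper open.
Joint ranges: [-3.03, 3.03], [-0.79, 2.21], [0.23, 2.52], [-1.04, 4.18], [0, 3.07], [-2.55, 2.55]. Speed limits (rad/s): [2.22, 2.22, 2.57, 3.14, 3.14, 3.14].

INTERFACE

Orientations are given as a unit quaternion [w, x, y, z].
In Python, from plant import arm gives the robot as it stands.
- The arm moves only by the shell command python3 -m inch 'ROWS'. ROWS is JSON, a list of rows, each a list of 3 entries, a list of its own where there are three numbers: the shift along the tool's x, y, z in mm, then the turn about the tool's z in degrees, then the opening, from 0 (shut) to 1 (fully open). A call has 1 to 12 rows; each row is the pose to reach, as a shift and turn from the pose commanded when the call began, along the tool's axes at that moment; what a row does not reach only later rows make up. A row lasts 1/8 s, in which the tool goes at most 62.5 mm and 10.7 degrees, less where a joint would pass 70% of its speed; a pose out of reach is approached as far as the arm can. A call with a gripper value outside its range is refused whole. The fingers move at their own pace and stop on an object; the grip force is fixed at half the most. Time passes only in rows, so rows that repeat a pose let the fingers close. It gives the time, the measured TCP pose, the force, the opening and the grip force at its end, in the units of the state.
- arm.observe(): the state, without advancing time (a new reading comes with each control period).
- arm.read_camera(name): name is "scene" or "top" or "wrist"; returns the picture (400x640x3 uint8, blue, green, red); there is no depth.
- arm.calibration(name): a dict with "K" (3x3 intrinsics, pixels), "view" (4x4, takes a point from world to camera coordinates); the wrist camera has in their place "hand_eye" (4x4, takes a point from camera to tool coordinates, whose origin is the TCP and whose axes are the flange's). Camera axes: x right, y down, z forward; pixel columns grow to the right and rows downward; lengths in mm; the calibration is good to about 2 mm. A picture is of the moment at which its call begins: read the wrist's pose just before it. calibration takes no time and is no camera call.
- arm.finish_job(): hands the job in; it is judged then, once.
The state is a dict: "time": time; "joint_positions": joint angles; "joint_vel": joint speeds; "effort": joint torques, N m; "tcp_pos": TCP position; "eef_rot": TCP orientation; "wrist_force": force on the tool from outside, world axes, zero at the start; "torque": the same for the moment, N m; "opening": finger opening in mm; "gripper_force": force on a finger pad.
Only numpy, scipy, OpenCV 4.12 (cv2) and the standard library are available. Lean on these libraries where they do the work, as an engineer would, in place of code of your own. Each camera call takes 0.05 s, during which the arm holds its last target. There are 200 camera calls.

## Working session

There is one attempt and no reset: what is moved stays moved. The work goes in short steps, Python scripts to look and compute and a shell command to move; the robot and the scene stay as the last step left them, time stands still between calls to the robot, and variables do not carry over. Pictures are saved under pics/ and viewed, at most 10 in all, crops included, and the job is handed in when it is done.

```bash
mkdir -p pics; ls
python3 - <<'E'
from plant import arm
import cv2,numpy as np
np.set_printoptions(precision=4,suppress=True)
for n in("top","scene"):
    cv2.imwrite(f"pics/{n}0.png",arm.read_camera(n))
    c=arm.calibration(n);print(n,c["K"],c["view"])
print(arm.calibration("wrist"))
s=arm.observe();print(s["time"],s["tcp_pos"],s["eef_rot"],s["opening"])
E
```

```text
pics
top [[371.7368   0.     318.7821]
 [  0.     371.7368 198.3965]
 [  0.       0.       1.    ]] [[  0.0105  -0.9997   0.0214  -5.2066]
 [ -0.9818  -0.0144  -0.1892 525.0539]
 [  0.1895  -0.0191  -0.9817 799.1935]
 [  0.       0.       0.       1.    ]]
scene [[463.4155   0.     319.2371]
 [  0.     463.4155 197.4366]
 [  0.       0.       1.    ]] [[  -0.8833    0.4684    0.0178  434.8273]
 [   0.3299    0.6482   -0.6863 -118.7827]
 [  -0.333    -0.6004   -0.7271 1180.091 ]
 [   0.        0.        0.        1.    ]]
{'K': array([[357.1294,   0.    , 316.8906],
       [  0.    , 357.1294, 198.1679],
       [  0.    ,   0.    ,   1.    ]]), 'hand_eye': array([[  -0.    ,   -0.955 ,   -0.2965,   75.5621],
       [   1.    ,    0.0004,   -0.0013,   -0.9236],
       [   0.0014,   -0.2965,    0.955 , -123.5551],
       [   0.    ,    0.    ,    0.    ,    1.    ]])}
0.1 [235.5726 496.7907 249.4509] [-0.0001  0.2196  0.9756 -0.0005] 85.1605599334111
```

View pics/top0.png

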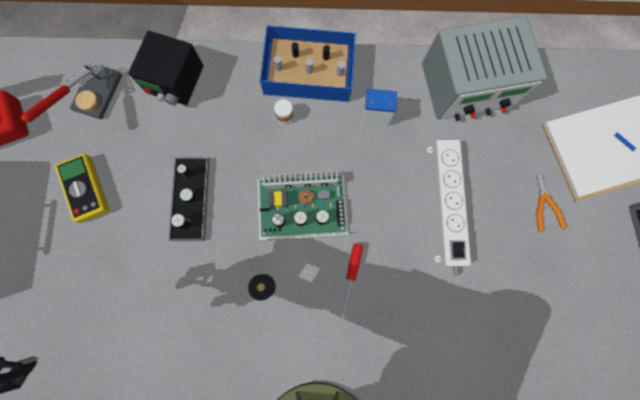

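View pics/scene0.png

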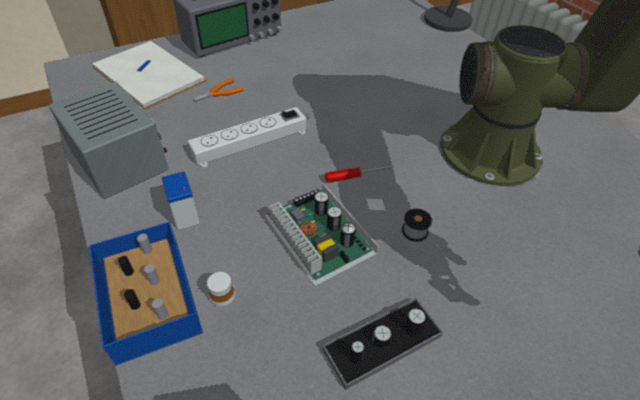

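```bash
cat > h.py <<'E'
import cv2,numpy as np
from plant import arm
np.set_printoptions(precision=1,suppress=True)
def ray(n,u):
    c=arm.calibration(n);V=np.array(c["view"]);R=V[:3,:3];o=-R.T@V[:3,3]
    d=R.T@np.linalg.inv(c["K"])@np.array([u[0],u[1],1.]);return o,d
def plane(n,u,z):
    o,d=ray(n,u);return o+d*(z-o[2])/d[2]
def proj(n,p):
    c=arm.calibration(n);q=c["K"]@(np.array(c["view"])[:3]@np.append(p,1));return q[:2]/q[2]
def tri(u,v):
    (a,d),(b,e)=ray("top",u),ray("scene",v)
    s=np.linalg.lstsq(np.c_[d,-e],b-a,rcond=None)[0];p,q=a+s[0]*d,b+s[1]*e
    return (p+q)/2,np.linalg.norm(p-q)
E
python3 - <<'E'
from h import *
t=cv2.imread("pics/top0.png");s=cv2.imread("pics/scene0.png")
def blobs(im,x0,y0,x1,y1,th):
    g=cv2.cvtColor(im[y0:y1,x0:x1],cv2.COLOR_BGR2HSV)
    m=((g[...,2]>th)&(g[...,1]<50)).astype(np.uint8)
    n,l,st,c=cv2.connectedComponentsWithStats(m)
    return [(c[i]+[x0,y0],st[i][2:]) for i in range(1,n) if 25<st[i][4]<400]
for nm,im,b in(("top",t,(165,150,212,242)),("top",t,(268,205,335,230)),("scene",s,(325,300,440,380)),("scene",s,(310,185,360,245))):
    for c,st in blobs(im,*b,150): print(nm,c,st,plane(nm,c,57))
r=lambda im,x0,y0,x1,y1,f:cv2.resize(im[y0:y1,x0:x1],None,fx=f,fy=f,interpolation=cv2.INTER_CUBIC)
a=r(t,160,150,360,245,4);b=r(t,420,130,485,275,4)
cv2.imwrite("pics/c1.png",a)
c=r(s,310,180,450,390,2.8);d=np.zeros((588,260+392,3),np.uint8);d[:580,:260]=b;d[:,260:]=c
cv2.imwrite("pics/c2.png",d)
E
```

```text
top [188.8 152.4] [ 47   7 240] [627.2 302.2  57. ]
top [181.1 168.2] [ 7  7 42] [589.4 316.8  57. ]
top [185.7 194.1] [ 12  11 101] [529.2 301.5  57. ]
top [177.3 219.8] [ 12  12 113] [470.7 315.6  57. ]
top [299.7 217. ] [ 12  11 110] [480.7  43.7  57. ]
top [322.2 215.9] [ 12  11 108] [483.9  -6.6  57. ]
top [276.6 219.1] [11 10 67] [475.2  95.3  57. ]
scene [416.5 315.8] [ 14  13 133] [472.4 315.2  57. ]
scene [382.4 332.6] [ 14  14 134] [541.4 314.4  57. ]
scene [357.4 346.2] [10 10 58] [590.6 315.6  57. ]
scene [321.  196.4] [11  8 66] [485.6  -6.9  57. ]
scene [334.1 211.6] [11  8 67] [481.7  43.2  57. ]
scene [348.9 229.3] [10  6 40] [478.5  97.8  57. ]
```

View pics/c1.png

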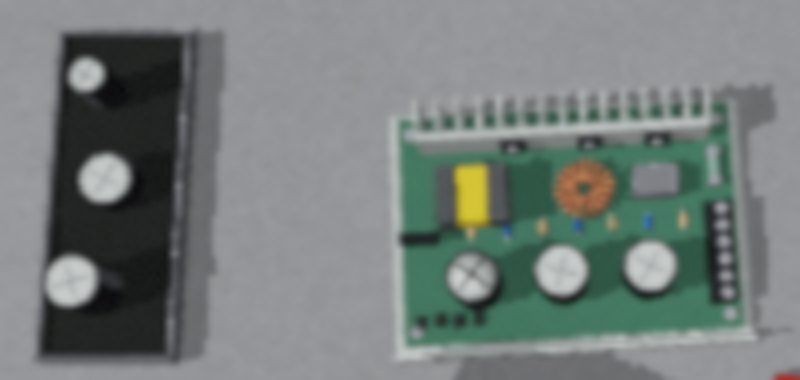

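View pics/c2.png

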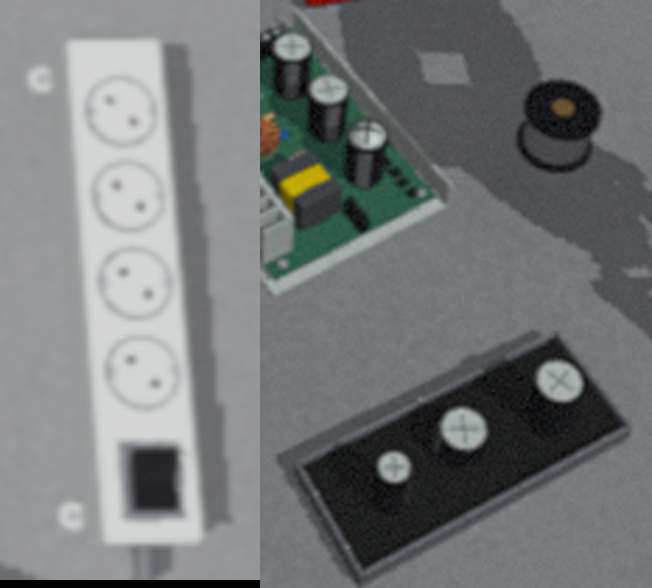

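The bulged capacitor is the left one on the board, with the dark torn cross (top view about 277,219). The matching spare is the near one in the tray (177,220): both views agree on it at z = 57, while the middle one comes out lower, so it is the short one. Next I fix the strip frame and the tool-axis shifts.

```bash
cat >> h.py <<'E'
from scipy.spatial.transform import Rotation as Ro
def shift(p,x=None):
    s=arm.observe();q=s["eef_rot"];R=Ro.from_quat([q[1],q[2],q[3],q[0]]).as_matrix()
    print("t",s["time"],"tcp",s["tcp_pos"],"shift",R.T@(np.array(p)-s["tcp_pos"]))
    print("tool x world deg",np.degrees(np.arctan2(R[1,0],R[0,0])))
E
python3 - <<'E'
from h import *
t=cv2.imread("pics/top0.png")
g=cv2.cvtColor(t,cv2.COLOR_BGR2HSV);m=((g[...,2]>185)&(g[...,1]<40)).astype(np.uint8)
k=np.zeros_like(m);k[136:270,434:474]=1;m=cv2.morphologyEx(m*k,cv2.MORPH_CLOSE,np.ones((3,3)))
C=max(cv2.findContours(m,cv2.RETR_EXTERNAL,cv2.CHAIN_APPROX_NONE)[0],key=cv2.contourArea)
P=np.array([plane("top",c[0],40)[:2] for c in C],np.float32)
print(cv2.minAreaRect(P),cv2.boxPoints(cv2.minAreaRect(P)))
d=(t[225:265,440:472].max(2)<70).astype(np.uint8)
n,l,st,c=cv2.connectedComponentsWithStats(d);i=1+st[1:,4].argmax();u=c[i]+[440,225]
print("rocker",u,st[i],plane("top",u,46))
s=cv2.imread("pics/scene0.png");d=(s[103:125,272:305].max(2)<70).astype(np.uint8)
n,l,st,c=cv2.connectedComponentsWithStats(d);i=1+st[1:,4].argmax();v=c[i]+[272,103]
print(v,st[i],tri(u,v))
shift([420,-190,150])
E
```

```text
((526.5634765625, -310.1391906738281), (296.176513671875, 55.582725524902344), 1.2765254974365234) [[ 377.9 -285.7]
 [ 379.1 -341.2]
 [ 675.2 -334.6]
 [ 674.  -279.1]]
rocker [458.  249.3] [ 13  17  11  15 147] [ 413.6 -314.    46. ]
[288.9 114.1] [10  8 15  7 83] (array([ 414.1, -315.8,   42.4]), np.float64(0.8742886996739503))
t 0.1 tcp [235.6 496.8 249.5] shift [-460.9 -541.4  100. ]
tool x world deg 154.62823066456454
```

```bash
python3 -m inch '[[[-260,-325,0],-10,0],[[-260,-325,0],-20,0],[[-520,-650,0],-27,0],[[-520,-650,0],-27,0],[[-520,-650,0],-27,0],[[-520,-650,0],-27,0],[[-520,-650,0],-27,0],[[-520,-650,0],-27,0],[[-520,-650,0],-27,0],[[-520,-650,0],-27,0],[[-520,-650,0],-27,0],[[-520,-650,0],-27,0]]'; python3 -c "
from h import *
shift([427,-313,150])"
```

```text
time: 1.6
tcp_pos: [408.0, -235.2, 249.9]
eef_rot: [0.0, -0.014, 1.0, 0.0]
wrist_force: [1.6, 1.9, 0.1]
opening: -0.1
gripper_force: 0.0
t 1.6 tcp [ 408.  -235.2  249.9] shift [-16.8 -78.3  99.9]
tool x world deg -178.3978956653789
```

```bash
python3 -m inch '[[[-17,-78,60],0,0],[[-17,-78,110],0,0],[[-17,-78,110],0,0],[[-17,-78,110],0,0],[[-17,-78,110],0,0]]'
python3 - <<'E'
from h import *
s=arm.observe();cv2.imwrite("pics/w1.png",arm.read_camera("wrist"))
c=arm.calibration("wrist");q=s["eef_rot"];T=np.eye(4);T[:3,:3]=Ro.from_quat([q[1],q[2],q[3],q[0]]).as_matrix();T[:3,3]=s["tcp_pos"]
V=np.linalg.inv(T@c["hand_eye"])
for p in([412,-313,45.5],[424,-313,50],[427,-313,45.5]):
    r=c["K"]@(V[:3]@np.append(p,1));print(r[:2]/r[2])
shift([427,-313,70])
E
```

```text
time: 2.22
tcp_pos: [428.0, -310.2, 142.2]
eef_rot: [0.001, -0.015, 1.0, -0.001]
wrist_force: [0.0, 0.9, 0.2]
opening: 0.4
gripper_force: 0.0
[315.4 185.4]
[314.8 205.5]
[314.8 207.7]
t 2.275 tcp [ 428.  -310.2  142.2] shift [ 1.2 -2.6 72.2]
tool x world deg -178.31768897814902
```

View pics/w1.png

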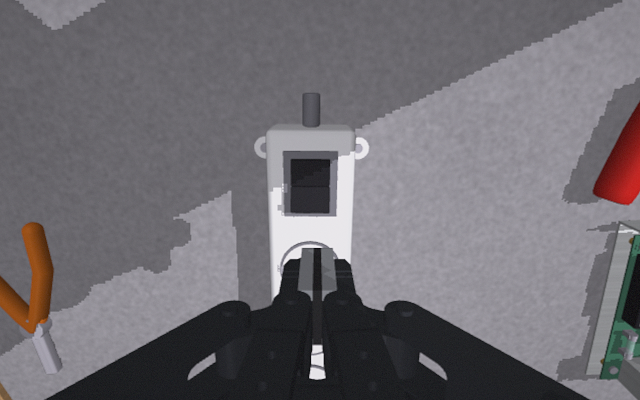

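The rocker's axis is at (310,186) and its raised half spans rows 187-213. That is within 3 mm of my estimate, so I shift y to -316 and press.

```bash
python3 -m inch '[[[0,-4,30],0,0],[[0,-4,50],0,0],[[0,-4,50],0,0],[[0,-4,50],0,0]]'; python3 -c "
from h import *
shift([427,-316,64])"
```

```text
time: 2.78
tcp_pos: [428.0, -314.6, 91.7]
eef_rot: [0.001, -0.014, 1.0, -0.001]
wrist_force: [-0.3, -0.7, 0.5]
opening: -0.2
gripper_force: 0.0
t 2.775 tcp [ 428.  -314.6   91.7] shift [ 1.1 -1.3 27.7]
tool x world deg -178.34379691291338
```

```bash
python3 -m inch '[[[1,-1,14],0,0],[[1,-1,18],0,0],[[1,-1,22],0,0],[[1,-1,25],0,0],[[1,-1,28],0,0],[[1,-1,28],0,0],[[1,-1,28],0,0]]'
```

```text
time: 3.65
tcp_pos: [426.8, -315.7, 63.9]
eef_rot: [0.001, -0.014, 1.0, -0.001]
wrist_force: [-6.3, 6.3, 27.1]
opening: -0.1
gripper_force: 13.3
```

```bash
python3 -m inch '[[[0,0,-30],0,0],[[0,0,-78],0,0],[[0,0,-78],0,0],[[0,0,-78],0,0],[[0,0,-78],0,0]]'
python3 - <<'E'
from h import *
im=arm.read_camera("wrist");cv2.imwrite("pics/w2.png",cv2.resize(np.hstack([cv2.imread("pics/w1.png")[130:240,250:370],im[130:240,250:370]]),None,fx=3,fy=3))
shift([477.5,94,180])
E
```

```text
time: 4.28
tcp_pos: [426.0, -315.2, 138.8]
eef_rot: [-0.001, -0.014, 1.0, 0.001]
wrist_force: [-0.3, 0.6, -0.8]
opening: 0.1
gripper_force: 0.0
t 4.325 tcp [ 426.1 -315.2  138.9] shift [-63.  407.6 -40.7]
tool x world deg -178.3668613209338
```

View pics/w2.png

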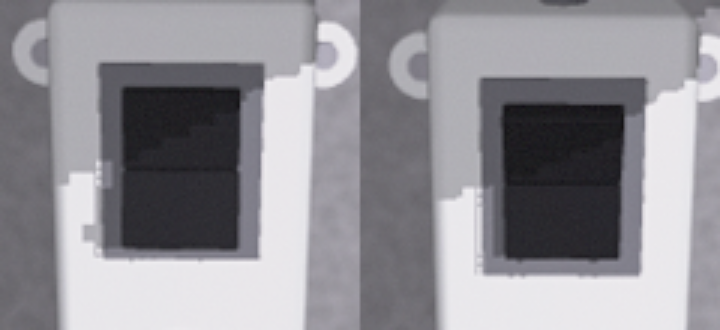

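The pressed half is now flat and shorter in view (rows 183-258 against 168-248 before). The press ended on a hard stop at 27 N, so the switch is off. Next I go high over the bulged capacitor.

```bash
python3 -m inch '[[[0,0,-41],0,0],[[-63,407,-41],0,0],[[-63,407,-41],0,0],[[-63,407,-41],0,0],[[-63,407,-41],0,0],[[-63,407,-41],0,0],[[-63,407,-41],0,0],[[-63,407,-41],0,0],[[-63,407,-41],0,0],[[-63,407,-41],0,0],[[-63,407,-41],0,0]]'
python3 - <<'E'
from h import *
s=arm.observe();cv2.imwrite("pics/w3.png",arm.read_camera("wrist"))
c=arm.calibration("wrist");q=s["eef_rot"];T=np.eye(4);T[:3,:3]=Ro.from_quat([q[1],q[2],q[3],q[0]]).as_matrix();T[:3,3]=s["tcp_pos"]
V=np.linalg.inv(T@c["hand_eye"])
for p in([477.5,94,64],[481,43.5,57]):
    r=c["K"]@(V[:3]@np.append(p,1));print(r[:2]/r[2])
shift([477.5,94,103])
E
```

```text
time: 5.7
tcp_pos: [477.8, 92.2, 180.8]
eef_rot: [-0.0, -0.014, 1.0, -0.0]
wrist_force: [0.7, -1.1, 0.3]
opening: -0.1
gripper_force: 0.0
[321.2 200. ]
[251.5 199.9]
t 5.75 tcp [477.8  92.2 180.9] shift [ 0.2  1.8 77.9]
tool x world deg -178.4498770622715
```

View pics/w3.png

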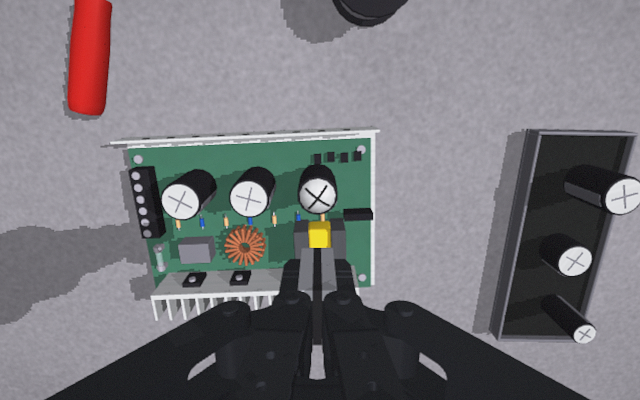

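The wrist view shows the domed, dark-crossed capacitor at (318,197), within 2 mm of the prediction. The near spare at (622,195) is tall and wide, the middle one short and the far one slim. Descending to point.

```bash
python3 -m inch '[[[2,0,40],0,0],[[2,0,65],0,0],[[2,0,78],0,0],[[2,0,78],0,0],[[2,0,78],0,0],[[2,0,78],0,0],[[2,0,78],0,0],[[2,0,78],0,0],[[2,0,78],0,0],[[2,0,78],0,0],[[2,0,78],0,0],[[2,0,78],0,0]]'; python3 -m inch '[[[0,0,0],0,0],[[0,0,0],0,0],[[0,0,0],0,0],[[0,0,0],0,0],[[0,0,0],0,0],[[0,0,0],0,0],[[0,0,0],0,0],[[0,0,0],0,0],[[0,0,0],0,0],[[0,0,0],0,0],[[0,0,0],0,0],[[0,0,0],0,0]]';python3 -m inch '[[[0,0,0],0,0],[[0,0,0],0,0],[[0,0,0],0,0],[[0,0,0],0,0],[[0,0,0],0,0],[[0,0,0],0,0],[[0,0,0],0,0],[[0,0,0],0,0]]'; python3 -c "
from h import *
shift([471.5,315,96])"
```

```text
time: 7.25
tcp_pos: [475.8, 93.1, 103.0]
eef_rot: [-0.0, -0.014, 1.0, 0.0]
wrist_force: [-0.4, 0.6, 0.2]
opening: -0.2
gripper_force: 0.0
time: 8.75
tcp_pos: [475.8, 93.1, 103.0]
eef_rot: [-0.0, -0.014, 1.0, -0.0]
wrist_force: [0.3, 0.1, -0.1]
opening: -0.0
gripper_force: 0.0
time: 9.75
tcp_pos: [475.8, 93.1, 103.0]
eef_rot: [-0.0, -0.014, 1.0, -0.0]
wrist_force: [0.5, -0.1, -0.1]
opening: 0.4
gripper_force: 0.0
t 9.75 tcp [475.8  93.1 103. ] shift [ -2.  221.9   7. ]
tool x world deg -178.36925406954427
```

```bash
python3 -m inch '[[[0,0,-60],0,0],[[0,0,-75],0,0],[[-2,222,-75],0,0],[[-2,222,-75],0,0],[[-2,222,-75],0,0],[[-2,222,-75],0,0],[[-2,222,-75],0,0],[[-2,222,-75],0,0],[[-2,222,-75],0,0]]'
python3 - <<'E'
from h import *
s=arm.observe();cv2.imwrite("pics/w4.png",arm.read_camera("wrist"))
c=arm.calibration("wrist");q=s["eef_rot"];T=np.eye(4);T[:3,:3]=Ro.from_quat([q[1],q[2],q[3],q[0]]).as_matrix();T[:3,3]=s["tcp_pos"]
V=np.linalg.inv(T@c["hand_eye"])
for p in([471.5,315,57],):
    r=c["K"]@(V[:3]@np.append(p,1));print(r[:2]/r[2])
shift([471.5,315,96])
E
```

```text
time: 10.88
tcp_pos: [471.7, 314.1, 178.0]
eef_rot: [-0.0, -0.014, 1.0, -0.0]
wrist_force: [-0.2, 0.8, -0.5]
opening: -0.3
gripper_force: 0.0
[319.9 198.3]
t 10.925 tcp [471.8 314.2 178.1] shift [ 0.3  0.8 82.1]
tool x world deg -178.4445493003225
```

View pics/w4.png

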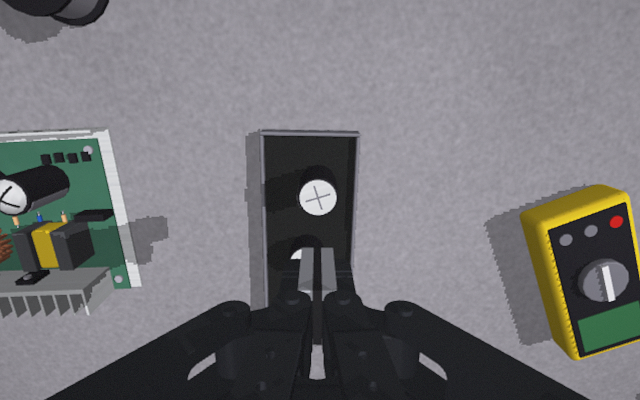

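The spare's top is at (317,197), within 2 mm of the prediction (320,198). Descending and holding.

```bash
python3 -m inch '[[[1,-1,40],0,0],[[1,-1,68],0,0],[[1,-1,82],0,0],[[1,-1,82],0,0],[[1,-1,82],0,0],[[1,-1,82],0,0],[[1,-1,82],0,0],[[1,-1,82],0,0],[[1,-1,82],0,0],[[1,-1,82],0,0],[[1,-1,82],0,0],[[1,-1,82],0,0]]'; python3 -m inch '[[[0,0,0],0,0],[[0,0,0],0,0],[[0,0,0],0,0],[[0,0,0],0,0],[[0,0,0],0,0],[[0,0,0],0,0],[[0,0,0],0,0],[[0,0,0],0,0],[[0,0,0],0,0],[[0,0,0],0,0],[[0,0,0],0,0],[[0,0,0],0,0]]';python3 -m inch '[[[0,0,0],0,0],[[0,0,0],0,0],[[0,0,0],0,0],[[0,0,0],0,0],[[0,0,0],0,0],[[0,0,0],0,0],[[0,0,0],0,0],[[0,0,0],0,0]]'; python3 -c "
from plant import arm
print(arm.finish_job())"
```

```text
time: 12.42
tcp_pos: [470.5, 314.1, 96.0]
eef_rot: [0.0, -0.014, 1.0, -0.0]
wrist_force: [-0.4, 0.4, -0.0]
opening: 0.2
gripper_force: 0.0
time: 13.92
tcp_pos: [470.5, 314.0, 96.0]
eef_rot: [0.0, -0.014, 1.0, 0.0]
wrist_force: [0.3, 0.4, -0.3]
opening: -0.3
gripper_force: 0.0
time: 14.92
tcp_pos: [470.5, 314.0, 96.0]
eef_rot: [0.0, -0.014, 1.0, 0.0]
wrist_force: [0.5, 0.4, 0.2]
opening: -0.3
gripper_force: 0.0
the job is handed in; nothing more can be done
None
```

The strip was switched off, then the bulged capacitor and the same-sized spare were each pointed at from about 2 cm above for 3 s; the job was handed in at 14.9 s still pointing at the spare, and no verdict came back.

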